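Hang the lint filter on the cleaning bar and hold the timer lever at its third notch

TASK

Pick up the blue two-leaf lint filter and hang it astride the cleaning station's bar, one leaf on each side, and let go of it. Then press the timer's red-tipped spring lever down with the fingers, past the first two notches to the third (orange mark), and finish while still holding it there: the program ends with the lever held down against its spring. Leave everything else on the table where it stands.

Things in the scene. Friction and masses are not known exactly. Their poses are not given: they have to be found in the camera images.
- filter: Lint filter: blue frame, steel mesh; a rigid two-leaf tent standing on its leaf edges. Origin: centre of its underside; z up, y along the ridge. 110 mm long in y, ends open. Leaves 4 mm thick, spreading from 20 mm apart (inside) under the ridge to 68 mm inside, 74 mm outside at the foot. Inner roof at z = 82 mm; ridge 32 mm wide, z = 82 to 90 mm, grip tab on top. 0.11 to 0.23 kg.
- filter_tab (a point): Grip point in the filter's tab: the tab is an upright plate 12 mm thick in the filter's x, 60 mm long in its y, from z = 90 to 127 mm above the filter's foot; this point lies on its mid-plane at z = 114 mm. Axes as the filter's.
- filter_seat (a point): Middle of the filter's inner roof, 82 mm above its foot: the surface that rests on the bar. Axes as the filter's.
- station: Cleaning station, fixed to the table: steel lint tray 90 mm (x) by 270 mm (y), 22 mm high, with two dark posts 12 mm thick, 185 mm high, centred at y = -120 and +120 mm, carrying a horizontal aluminium bar along y, 14 mm in diameter. Origin: centre of the tray's underside.
- bar_mid (a point): Middle of the bar, on its axis, 170 mm above the table; y runs along the bar. 114 mm of bar are clear to the post's inner face on either side.
- timer: Timer unit, fixed: white housing 110 mm (x) by 120 mm (y), 165 mm high; origin: centre of its underside. The lever sticks out of its front (-x) face between two black quadrant discs (radius 70 mm about the pivot, outer faces 27 mm either side of the middle). Marks on the discs from the top down: grey = rest, white = first notch, white = second, orange = third.
- lever (a joint): Angle of the spring-return dial lever (rad): 0 at rest (pointing 0.45 rad above horizontal), growing as its tip is pressed down. Notches felt at 0.30, 0.60 and 0.90 (third, orange: 0.45 rad below horizontal); end stop at 1.20. The notches only ripple the push: let go, it springs back to 0. Push at the tip about 4 N at rest to 8 N at the third notch, ripple 2 N.
- lever_tip (a point): Centre of the red round bar at the lever's tip: 22 mm in diameter, 54 mm long along the timer's y, 110 mm from the pivot; press on top of it.
- lever_pivot (a point): Pivot of the lever, 105 mm above the table on the housing's front face, 55 mm before the housing's centre; axes as the timer's, the hinge axis is y and the lever points to -x.
- stain_bottle: Bystander: white bottle with an orange cap, 56 mm across, 130 mm tall; origin at its underside middle.
- token_cup: Bystander: open green plastic cup, 72 mm across, 75 mm tall; origin at its underside middle.
- detergent: Bystander: blue detergent bottle with a white cap, 90 mm across, 200 mm tall; origin at its underside middle.
- lint_brush: Bystander: brush lying on the table, about 200 mm long; origin at its underside.
- sheet_box: Bystander: cardboard box 75 x 130 x 70 mm; origin at its underside middle.
- bleach_can: Bystander: yellow can, 66 mm across, 120 mm tall; origin at its underside middle.
Mind the look-alikes: they are no part of the job. Leave any purple look-alike of the filter alone.

How it is judged:
By the outcome, as a careful person would: the job done as asked, in the order asked, and still so for the second after the job is handed in, while the arm keeps its last pose, push and grip.
It also fails if it takes over 58 s, if anything falls off the work surface, if the arm or the gripper's body presses on something with over 40 N, if the wrist force passes 120 N, or if a joint passes its speed limit or range.

ROBOT

A 7-joint arm with a two-finger parallel gripper is mounted at the origin on the work surface. World frame = base frame: x ahead of the robot, y to its left, z up, the work surface at z = 0. Lengths are in m, angles in rad, forces in N, time in s.
With the tool pointing down it reaches from about 0.425 to 0.875 m from the base axis. Payload 4.7 kg.
Tool frame: the origin (TCP) lies at the very end of the fingers, on their centre line; the grasp point (between the pads) lies 19 mm behind it; z points along the fingers, y is the direction in which the jaws open and shut (so a half turn about z gives the same grasp; the last joint's range is limited). The gripper opens to 87 mm and grips with 3 to 60 N. Pads are 19 mm wide; open, the fingers measure 117 mm over their backs; the gripper's body (75 mm by 190 mm) begins 51 mm behind the grasp point.
Start: joints at [-1.268, 0.321, -0.07, 1.45, 0.023, 1.371, -0.057], TCP at [0.185, 0.623, 0.195] pointing down, gripper open.
Joint ranges: [-2.86, 2.86], [-0.3, 2.09], [-1.38, 1.24], [0.06, 2.45], [-1.56, 4.7], [0.09, 2.05], [-2.69, 2.69]. Speed limits (rad/s): [2.57, 2.57, 3.14, 3.14, 3.14, 3.14, 3.14].

INTERFACE

Orientations are given as a rotation vector (axis times angle).
In Python, from bench import * gives the robot as it stands.
- The arm moves only by the shell command python3 -m jog 'ROWS' [OPENING] [FORCE]. ROWS is JSON, a list of rows, each a list of 4 numbers: the shift along the world's x, y, z in mm, then the turn about the world's z in rad. In form: [[x, y, z, twist], ...]. A call has exactly 8 rows; each row is the pose to reach, as a shift and turn from the pose commanded when the call began; what a row does not reach only later rows make up. A row lasts 1/8 s, in which the tool goes at most 62.5 mm and 10.7 degrees, less where a joint would pass 70% of its speed; a pose out of reach is approached as far as the arm can. A call with a gripper value outside its range is refused whole. OPENING is the opening, from -1 (shut) to 1 (fully open), set as the call begins (- or left out, the last holds). The fingers move at their own pace and stop on an object; FORCE is the grip in N (left out, the last holds). Time passes only in rows, so rows that repeat a pose let the fingers close, or fill a call up. It gives the time, the measured TCP pose, the force and the opening at its end, in the units of the state.
- get_state(): the state, without advancing time (a new reading comes with each control period).
- get_image(name): name is "scene" or "top" or "wrist"; returns a dict with "image" (400x640x3 uint8, red, green, blue), "fx", "fy", "cx", "cy" (pixels), "position" and "rotation" of the camera in the world; the wrist camera has in their place "tool_from_camera" (4x4, takes a point from camera to tool coordinates, whose origin is the TCP and whose axes are the flange's). Camera axes: x right, y down, z forward; pixel columns grow to the right and rows downward; lengths in m; the calibration is good to about 2 mm. A picture is of the moment at which its call begins: read the wrist's pose just before it. There is no depth.
- close_job(): hands the job in, once; it reports no verdict.
The state is a dict: "time": time; "joint_positions": joint angles; "qd": joint speeds; "joint_torque": joint torques, N m; "position": TCP position; "tool_rot": TCP orientation; "ft_force": force on the tool from outside, world axes, zero at the start; "torque": the same for the moment, N m; "grip_width": opening from 0.0 (shut) to 1.0 (fully open).
Only numpy, scipy, OpenCV 4.12 (cv2) and the standard library are available. Lean on these libraries where they do the work, as an engineer would, in place of code of your own. Each camera call takes 0.05 s, during which the arm holds its last target. There are 200 camera calls.

## Working session

There is one attempt and no reset: what is moved stays moved. The work goes in short steps, Python scripts to look and compute and a shell command to move; the robot and the scene stay as the last step left them, time stands still between calls to the robot, and variables do not carry over. Pictures are saved under pics/ and viewed, about 8 in all and at most 12, crops included, and the job is handed in when it is done.

```bash
mkdir -p pics; ls
python3 - <<'E'
from bench import *
import cv2,numpy as np,json
s=get_state();print({k:np.round(v,3).tolist() for k,v in s.items()})
for n in("scene","top"):
    d=get_image(n);cv2.imwrite(f"pics/{n}0.png",d["image"][:,:,::-1])
    print(n,d["fx"],d["fy"],d["cx"],d["cy"],np.round(d["position"],4).tolist(),np.round(d["rotation"],4).tolist())
E
```

```text
pics
{'time': 0.0, 'joint_positions': [-1.268, 0.322, -0.07, 1.452, 0.023, 1.371, -0.057], 'qd': [-0.001, 0.001, -0.002, -0.001, 0.0, -0.0, -0.0], 'joint_torque': [0.0, -49.128, -0.404, -31.254, -0.064, 0.044, 0.0], 'position': [0.185, 0.622, 0.194], 'tool_rot': [-0.452, -3.109, 0.003], 'ft_force': [0.309, -0.162, 0.961], 'torque': [0.063, -0.019, 0.033], 'grip_width': 1.001}
scene 388.0534111656989 388.0534111656989 323.6243943048313 201.63087560079936 [1.205, -0.2302, 1.0581] [-2.0824, -1.4249, 0.4869]
top 511.5016094291643 511.5016094291643 326.3279245555676 194.49216744474458 [0.2946, 0.0286, 1.6619] [-2.1371, 2.1444, -0.1249]
```

View pics/scene0.png

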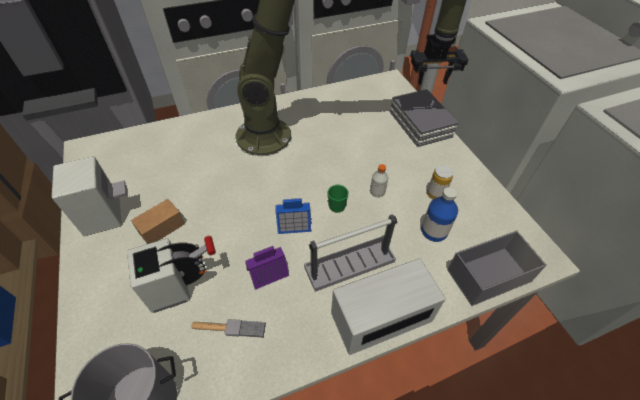

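View pics/top0.png

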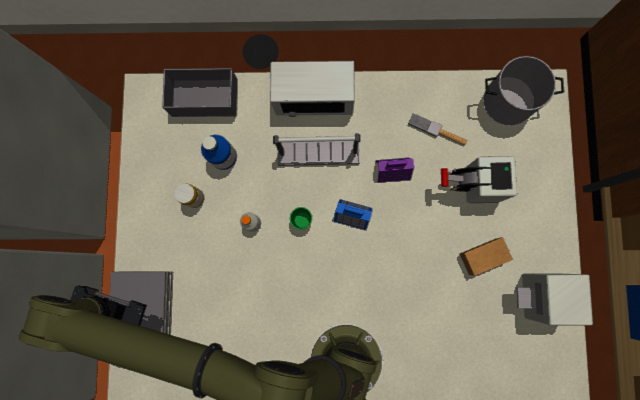

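The blue two-leaf filter is at top (353,214) / scene (293,216). The purple look-alike at top (394,170) / scene (267,267) is to be left alone. The detergent bottle is also blue, but it is round, at top (216,150). The bar is at top (278..358,~138) and the lever's red tip at top (444,178). Next I'll take enlarged crops to confirm.

```bash
cat > h.py <<'E'
from bench import *
import cv2,numpy as np
from scipy.spatial.transform import Rotation as R
def cam(n,s=None):
    d=get_image(n) if s is None else s
    return d
def pose(d,st=None):
    if "tool_from_camera" in d:
        T=np.eye(4);T[:3,:3]=R.from_rotvec(st["tool_rot"]).as_matrix();T[:3,3]=st["position"]
        C=T@np.array(d["tool_from_camera"]);return C[:3,:3],C[:3,3]
    r=np.array(d["rotation"]);return (R.from_rotvec(r).as_matrix() if r.shape==(3,) else r),np.array(d["position"])
def ray(d,uv,st=None):
    M,p=pose(d,st);v=M@np.array([(uv[0]-d["cx"])/d["fx"],(uv[1]-d["cy"])/d["fy"],1]);return p,v
def at(d,uv,z,st=None):
    p,v=ray(d,uv,st);return p+v*(z-p[2])/v[2]
def proj(d,X,st=None):
    M,p=pose(d,st);q=M.T@(np.array(X)-p);return np.array([d["cx"]+d["fx"]*q[0]/q[2],d["cy"]+d["fy"]*q[1]/q[2]])
def tri(rays):
    A=0;b=0
    for p,v in rays:
        v=v/np.linalg.norm(v);P=np.eye(3)-np.outer(v,v);A=A+P;b=b+P@p
    return np.linalg.solve(A,b)
E
python3 - <<'E'
from h import *
t=get_image("top");s=get_image("scene")
a=cv2.resize(t["image"][120:240,260:530],None,fx=2.96,fy=2.96,interpolation=cv2.INTER_CUBIC)
b=cv2.resize(s["image"][180:310,120:440],None,fx=2.5,fy=2.5,interpolation=cv2.INTER_CUBIC)[:240]
a=a[:,:800];b=b[:,:800]
cv2.imwrite("pics/crop1.png",np.vstack([a[:355],b])[:,:,::-1])
for n,d in(("top",t),("scene",s)):
    h=cv2.cvtColor(d["image"],cv2.COLOR_RGB2HSV)
    for nm,lo,hi in(("blue",(100,120,60),(118,255,255)),("red",(0,170,80),(6,255,255))):
        m=cv2.inRange(h,lo,hi)
        k,_,st,c=cv2.connectedComponentsWithStats(m)
        for i in range(1,k):
            if st[i,4]>25: 
                pts=np.argwhere(cv2.compare((k and _)==i if 0 else (_==i).astype(np.uint8),0,cv2.CMP_GT)>0)[:,::-1].astype(np.float32)
                print(n,nm,st[i].tolist(),c[i].round(1),[np.round(x,1) for x in cv2.minAreaRect(pts)])
E
```

```text
Traceback (most recent call last):
ValueError: all the input array dimensions except for the concatenation axis must match exactly, but along dimension 1, the array at index 0 has size 799 and the array at index 1 has size 800
```

Run:
```python
from h import *
t=get_image("top");s=get_image("scene")
a=cv2.resize(t["image"][120:240,260:530],(800,355),interpolation=cv2.INTER_CUBIC)
b=cv2.resize(s["image"][195:293,120:440],(800,245),interpolation=cv2.INTER_CUBIC)
cv2.imwrite("pics/crop1.png",np.vstack([a,b])[:,:,::-1])
for n,d in(("top",t),("scene",s)):
    h=cv2.cvtColor(d["image"],cv2.COLOR_RGB2HSV)
    for nm,lo,hi in(("blue",(100,120,60),(118,255,255)),("red",(0,170,80),(6,255,255))):
        m=cv2.inRange(h,lo,hi)
        k,L,st,c=cv2.connectedComponentsWithStats(m)
        for i in range(1,k):
            if st[i,4]>25 and st[i,1]>100:
                pts=np.argwhere(L==i)[:,::-1].astype(np.float32)
                print(n,nm,st[i].tolist(),c[i].round(1),[np.round(x,1) for x in cv2.minAreaRect(pts)])
```

```text
top blue [201, 135, 30, 28, 445] [217.4 150. ] [array([215.8, 148.8]), array([24.7, 26.9]), np.float64(45.0)]
top blue [336, 200, 36, 22, 371] [353.5 211.1] [array([353.6, 210.3]), array([34.8, 13.6]), np.float64(15.4)]
top red [441, 168, 7, 18, 104] [444.4 176.8] [array([444. , 176.5]), array([17.,  6.]), np.float64(90.0)]
scene blue [276, 199, 35, 34, 489] [292.8 211.2] [array([293. , 215.3]), array([32.8, 33.5]), np.float64(85.9)]
scene blue [428, 198, 30, 27, 604] [442.3 211. ] [array([442.3, 211.2]), array([28. , 25.1]), np.float64(16.7)]
scene blue [422, 228, 22, 13, 58] [431.5 236.9] [array([431.1, 235.9]), array([23.3,  6.5]), np.float64(25.5)]
scene blue [0, 337, 10, 9, 60] [  3.4 341.3] [array([  4.5, 341. ]), array([9., 8.]), np.float64(0.0)]
scene red [205, 237, 10, 17, 106] [209.2 245.1] [array([209., 245.]), array([17. ,  6.5]), np.float64(74.7)]
```

View pics/crop1.png

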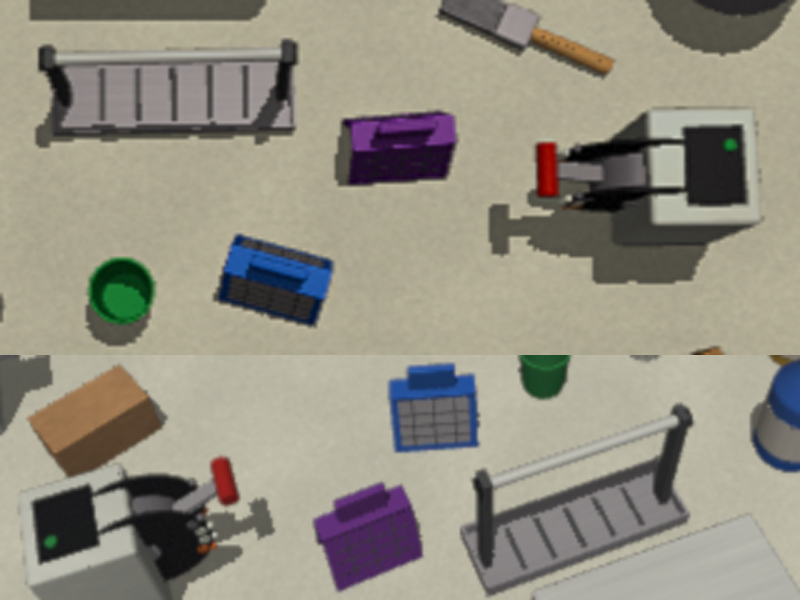

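The crop confirms it: the blue tent filter has its tab at top ≈(353.5,211), the purple one is separate, the bar runs (277,140)–(356,138), and the red tip is at (444.5,177).

Run:
```python
from h import *
t=get_image("top");s=get_image("scene")
c=lambda x,y:(260+x/2.963,120+y/2.963)
e=lambda x,y:(120+x/2.5,195+(y-355)/2.5)
P=lambda n,x:print(n,np.round(x,4))
for n,p,z in[("tabL",(252,262),.127),("tabR",(305,275),.127),("barL",(50,61),.17),("barR",(287,53),.17),("barmid",(168,57),.17),("hFL",(653,108),.165),("hFR",(753,108),.165),("hBR",(760,218),.165),("hBL",(650,208),.165),("disc tips",(565,150),.135),("disc2",(565,200),.135)]:
    P(n,at(t,c(*p),z))
for n,p,z in[("s tabL",(408,367),.127),("s tabR",(453,365),.127),("s barL",(484,480),.17),("s barR",(682,415),.17)]:
    P(n,at(s,e(*p),z))
P("tip",tri([ray(t,(444.4,176.8)),ray(s,(209.2,245.1))]))
P("tab",tri([ray(t,c(278,266)),ray(s,e(430,366))]))
P("barL",tri([ray(t,c(50,61)),ray(s,e(484,478))]));P("barR",tri([ray(t,c(287,53)),ray(s,e(682,418))]))
```

```text
tabL [0.4639 0.0038 0.127 ]
tabR [ 0.4504 -0.05    0.127 ]
barL [0.6643 0.2071 0.17  ]
barR [ 0.6709 -0.0323  0.17  ]
barmid [0.6676 0.0877 0.17  ]
hFL [ 0.613 -0.398  0.165]
hFR [ 0.6124 -0.4973  0.165 ]
hBR [ 0.5013 -0.4984  0.165 ]
hBL [ 0.5119 -0.3907  0.165 ]
disc tips [ 0.5764 -0.3155  0.135 ]
disc2 [ 0.5249 -0.3137  0.135 ]
s tabL [ 0.4534 -0.0502  0.127 ]
s tabR [0.4701 0.003  0.127 ]
s barL [ 0.6682 -0.0303  0.17  ]
s barR [0.6669 0.2122 0.17  ]
tip [ 0.5547 -0.2933  0.151 ]
tab [ 0.4598 -0.0232  0.1246]
barL [0.6527 0.0945 0.1423]
barR [0.6965 0.0583 0.2927]
```

Bar middle ≈(0.6675,0.089), bar heading ≈90.9°. Tab ≈(0.460,−0.0235), ridge heading ≈74°. Lever tip ≈(0.555,−0.293,0.151), where 0.153 is expected. The tool's jaw yaw is 73.5°, so I'll turn about −89° and fly over at z≈0.26.

```bash
python3 -m jog '[[30,-35,25,-0.18],[58,-80,50,-0.36],[85,-130,65,-0.54],[110,-180,65,-0.72],[135,-230,65,-0.9],[160,-280,65,-1.08],[185,-330,65,-1.26],[205,-380,65,-1.44]]' 1; python3 -m jog '[[20,-52,0,-0.119],[38,-108,0,-0.119],[55,-165,0,-0.119],[65,-220,0,-0.119],[68,-260,0,-0.119],[70,-266,0,-0.119],[70,-266,0,-0.119],[70,-266,0,-0.119]]'
python3 - <<'E'
from h import *
st=get_state();d=get_image("wrist");cv2.imwrite("pics/w1.png",d["image"][:,:,::-1])
print(st["position"],st["tool_rot"],st["joint_positions"],st["ft_force"])
print(proj(d,[.46,-.0235,.127],st),proj(d,[.4665,-.0235+.03,.127],st))
h=cv2.cvtColor(d["image"],cv2.COLOR_RGB2HSV);m=cv2.inRange(h,(100,120,60),(118,255,255))
cs,_=cv2.findContours(m,0,2)
for c in cs:
    if cv2.contourArea(c)>300: print(cv2.minAreaRect(c),cv2.boundingRect(c))
E
```

```text
time: 1.4
position: [0.391, 0.2412, 0.2605]
tool_rot: [-2.396, -2.031, -0.002]
ft_force: [0.3, -0.2, 0.4]
grip_width: 0.999
time: 2.4
position: [0.4601, -0.0212, 0.2601]
tool_rot: [-2.504, -1.897, 0.0]
ft_force: [0.5, -0.5, 0.1]
grip_width: 1.002
[ 0.46006364 -0.02122431  0.26008852] [-2.50413609e+00 -1.89675736e+00  8.98198492e-05] [-0.69546897 -0.16391179  0.61267494  1.81091726  0.09436278  1.46578862
 -0.37335429] [ 0.47576327 -0.5235274   0.10782131]
[321.86903758 188.04254832] [320.15827534 160.5787109 ]
((328.3831787109375, 179.4747314453125), (33.995849609375, 87.48931884765625), 0.8951737284660339) (311, 136, 36, 88)
```

View pics/w1.png

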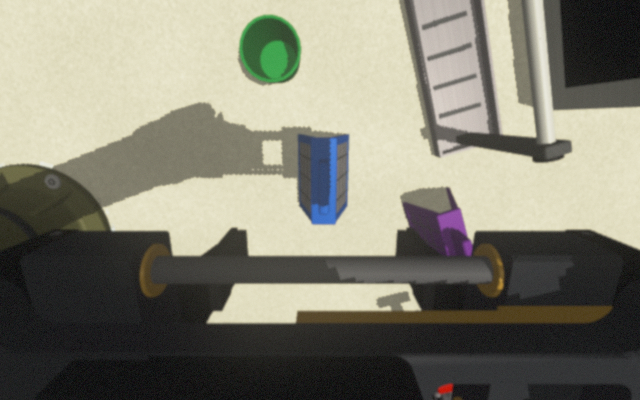

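The wrist view shows the blue filter upright at (323,180), its tab mid ≈(322,185) against a predicted (322,188), and its ridge parallel to the image columns. Alignment is good, so I'll go down and grip.

```bash
python3 -m jog '[[0,0,-40,0],[0,0,-80,0],[0,0,-115,0],[0,0,-140,0],[0,0,-155,0],[0,0,-164,0],[0,0,-164,0],[0,0,-164,0]]' 1 && python3 -m jog '[[0,0,0,0],[0,0,0,0],[0,0,0,0],[0,0,0,0],[0,0,0,0],[0,0,0,0],[0,0,0,0],[0,0,0,0]]' -1 35
```

```text
time: 3.45
position: [0.4609, -0.0228, 0.097]
tool_rot: [2.506, 1.893, 0.002]
ft_force: [0.4, -0.2, -0.2]
grip_width: 0.995
time: 4.45
position: [0.4602, -0.0229, 0.0962]
tool_rot: [2.507, 1.893, 0.0]
ft_force: [0.3, 0.4, 0.6]
grip_width: 0.172
```

```bash
python3 -m jog '[[0,0,15,0],[0,0,45,0],[0,0,85,0],[0,0,130,0],[0,0,175,0],[0,0,210,0],[0,0,225,0],[0,0,225,0]]' - 40 && python3 -m jog '[[20,12,0,0.05],[55,30,0,0.12],[95,52,0,0.19],[130,72,0,0.25],[160,88,0,0.29],[185,102,0,0.29],[200,110,0,0.29],[207,112,0,0.29]]'  && python3 -m jog '[[0,0,0,0],[0,0,0,0],[0,0,0,0],[0,0,0,0],[0,0,0,0],[0,0,0,0],[0,0,0,0],[0,0,0,0]]'
python3 - <<'E'
from h import *
st=get_state();d=get_image("wrist");s=get_image("scene");t=get_image("top")
print(st["position"],st["tool_rot"])
c=lambda d,u,v,w,h,W,H:cv2.resize(d["image"][v:v+h,u:u+w],(W,H),interpolation=cv2.INTER_CUBIC)
im=np.vstack([d["image"][:300,:],np.hstack([c(s,270,120,160,150,320,300),c(t,240,90,160,150,320,300)])])
cv2.imwrite("pics/w2.png",im[:,:,::-1])
for z in(.17,.177):print([proj(d,[.6675+.0000,y,z],st).round(1) for y in(.03,.09,.15,.2)])
E
```

```text
time: 5.45
position: [0.4605, -0.023, 0.3218]
tool_rot: [2.506, 1.893, 0.002]
ft_force: [-1.1, 0.3, -0.1]
grip_width: 0.003
time: 6.45
position: [0.667, 0.0895, 0.3185]
tool_rot: [-2.206, -2.235, 0.006]
ft_force: [0.2, -0.4, 0.1]
grip_width: 0.008
time: 7.45
position: [0.6672, 0.0891, 0.3212]
tool_rot: [2.207, 2.236, -0.0]
ft_force: [0.4, -0.8, 0.1]
grip_width: 0.008
[0.66717448 0.08907407 0.32117021] [ 2.20688974e+00  2.23572502e+00 -2.26115248e-05]
[array([320.8, 230.1]), array([321.5, 181.9]), array([322.1, 129.3]), array([322.8,  81.6])]
[array([320.8, 232.1]), array([321.4, 183.2]), array([322.2, 129.5]), array([322.8,  80.7])]
```

View pics/w2.png

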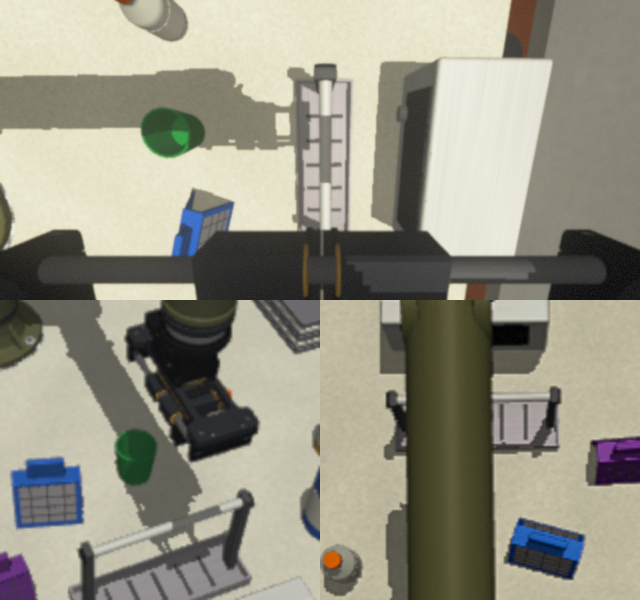

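The grasp missed: the fingers were still closing (0.172) when I lifted, and they are now empty (0.008). The filter still stands at about its old place in the scene and top crops. The wrist view shows the bar at column ≈325 against a predicted 321.5. I'll measure the bar here and re-measure the filter.

Run:
```python
from h import *
st=get_state();d=get_image("wrist");g=cv2.cvtColor(d["image"],cv2.COLOR_RGB2GRAY).astype(int);hsv=cv2.cvtColor(d["image"],cv2.COLOR_RGB2HSV)
for r in(70,86,92,98,190,198,206,216):
    print(r,g[r,308:344].tolist())
t=get_image("top");c=lambda x,y:(260+x/2.963,120+y/2.963)
h=cv2.cvtColor(t["image"],cv2.COLOR_RGB2HSV);m=cv2.inRange(h,(100,120,60),(118,255,255));k,L,s,ce=cv2.connectedComponentsWithStats(m)
for i in range(1,k):
    if s[i,4]>200:print(s[i],ce[i].round(1),cv2.minAreaRect(np.argwhere(L==i)[:,::-1].astype(np.float32)))
```

```text
70 [225, 228, 229, 227, 219, 182, 135, 110, 104, 108, 108, 109, 110, 109, 110, 109, 111, 110, 108, 108, 111, 109, 109, 111, 108, 108, 108, 117, 149, 193, 219, 227, 227, 228, 225, 224]
86 [109, 111, 110, 109, 110, 107, 103, 85, 78, 73, 99, 136, 166, 189, 206, 218, 229, 235, 235, 230, 222, 213, 202, 170, 128, 131, 170, 191, 198, 198, 200, 196, 198, 197, 199, 196]
92 [190, 194, 195, 187, 185, 174, 166, 162, 139, 107, 104, 136, 165, 191, 205, 216, 228, 233, 234, 230, 223, 216, 203, 190, 185, 193, 196, 198, 198, 198, 199, 200, 197, 198, 199, 197]
98 [191, 194, 196, 195, 194, 195, 193, 195, 192, 184, 172, 159, 166, 188, 206, 218, 227, 234, 235, 230, 223, 214, 201, 189, 192, 195, 198, 199, 199, 198, 200, 199, 199, 199, 198, 200]
190 [180, 180, 180, 178, 178, 177, 179, 179, 179, 176, 166, 155, 162, 180, 200, 216, 227, 233, 234, 230, 223, 210, 189, 171, 176, 186, 188, 185, 187, 188, 187, 185, 187, 189, 195, 196]
198 [195, 193, 194, 196, 194, 194, 192, 196, 194, 190, 180, 163, 161, 181, 202, 214, 226, 233, 234, 229, 222, 212, 189, 180, 190, 197, 196, 198, 198, 196, 197, 196, 195, 198, 199, 195]
206 [180, 183, 188, 192, 189, 189, 189, 191, 192, 186, 176, 158, 159, 177, 199, 214, 226, 232, 234, 229, 221, 210, 195, 187, 191, 194, 194, 194, 195, 193, 192, 192, 193, 196, 195, 193]
216 [168, 177, 184, 186, 187, 190, 188, 191, 189, 188, 181, 165, 162, 178, 198, 214, 224, 230, 233, 228, 222, 211, 193, 186, 190, 194, 191, 189, 191, 192, 189, 189, 189, 191, 190, 189]
[201 135  30  28 458] [217.3 150.3] ((216.0924530029297, 149.12640380859375), (25.124670028686523, 27.090412139892578), 42.51044845581055)
[334 200  38  29 421] [352.9 211.9] ((352.4253234863281, 214.2801055908203), (34.848873138427734, 21.708078384399414), 14.931416511535645)
```

Bar from the wrist view: column 325.3, giving x≈0.6715 and heading ≈90.7°, which matches the tool's heading. I'll go back over the filter with the gripper open and compare it with the first look from the same pose.

```bash
python3 -m jog '[[-40,-22,0,-0.05],[-90,-48,0,-0.12],[-140,-75,-10,-0.19],[-180,-97,-30,-0.25],[-205,-111,-50,-0.29],[-207,-112,-61,-0.29],[-207,-112,-61,-0.29],[-207,-112,-61,-0.29]]' 1
python3 - <<'E'
from h import *
st=get_state();d=get_image("wrist");cv2.imwrite("pics/w3.png",d["image"][:,:,::-1])
print(st["position"],st["tool_rot"])
print(proj(d,[.46,-.0235,.127],st),proj(d,[.46,-.0235,.09],st))
h=cv2.cvtColor(d["image"],cv2.COLOR_RGB2HSV);m=cv2.inRange(h,(100,120,60),(118,255,255))
cs,_=cv2.findContours(m,0,2)
for c in cs:
    if cv2.contourArea(c)>300: print(cv2.minAreaRect(c),cv2.boundingRect(c))
old=cv2.imread("pics/w1.png")[100:240,240:400]
cv2.imwrite("pics/cmp.png",cv2.resize(np.hstack([old,d["image"][100:240,240:400,::-1]]),(800,350),interpolation=cv2.INTER_CUBIC))
E
```

```text
time: 8.7
position: [0.4613, -0.0223, 0.2608]
tool_rot: [2.505, 1.894, 0.0]
ft_force: [0.7, 0.1, 0.2]
grip_width: 0.837
[ 0.46130826 -0.02230713  0.26077357] [2.50492294e+00 1.89387368e+00 3.82381299e-04]
[320.36971025 187.21265987] [320.45819291 180.61599318]
((327.9259033203125, 177.98287963867188), (33.74616241455078, 86.94634246826172), 1.7098139524459839) (310, 135, 37, 87)
```

View pics/cmp.png

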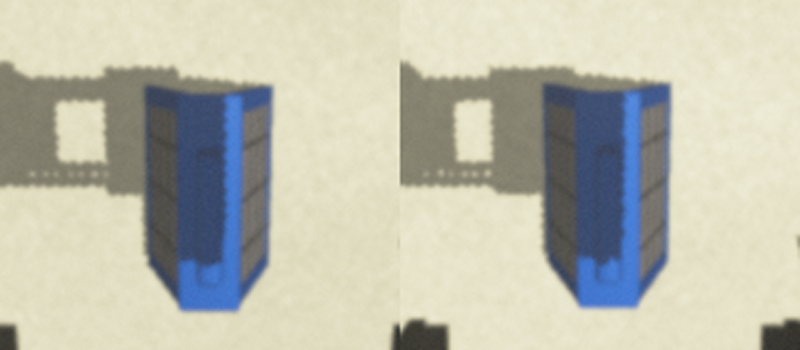

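The filter is unmoved (same pixels, tab mid ≈(323,186)). I'll go down again and wait long enough for the fingers to close fully.

```bash
python3 -m jog '[[0,0,-40,0],[0,0,-80,0],[0,0,-115,0],[0,0,-140,0],[0,0,-155,0],[0,0,-165,0],[0,0,-165,0],[0,0,-165,0]]' 1 && python3 -m jog '[[0,0,0,0],[0,0,0,0],[0,0,0,0],[0,0,0,0],[0,0,0,0],[0,0,0,0],[0,0,0,0],[0,0,0,0]]' -1 40; python3 -m jog '[[0,0,0,0],[0,0,0,0],[0,0,0,0],[0,0,0,0],[0,0,0,0],[0,0,0,0],[0,0,0,0],[0,0,0,0]]' ; python3 -m jog '[[0,0,5,0],[0,0,10,0],[0,0,15,0],[0,0,20,0],[0,0,25,0],[0,0,30,0],[0,0,30,0],[0,0,30,0]]'
```

```text
time: 9.75
position: [0.4609, -0.0229, 0.096]
tool_rot: [2.506, 1.893, 0.002]
ft_force: [-0.1, -0.1, -0.2]
grip_width: 0.994
time: 10.75
position: [0.4603, -0.023, 0.0952]
tool_rot: [2.507, 1.893, 0.0]
ft_force: [-0.2, -0.2, 0.7]
grip_width: 0.171
time: 11.75
position: [0.4603, -0.0229, 0.0953]
tool_rot: [2.507, 1.893, 0.0]
ft_force: [0.6, -0.8, 1.4]
grip_width: 0.125
time: 12.75
position: [0.46, -0.0229, 0.1251]
tool_rot: [-2.507, -1.894, 0.0]
ft_force: [-0.6, -0.2, -1.6]
grip_width: 0.126
```

Held (opening 0.126 ≈ 11 mm). I'll lift and carry it over the bar.

```bash
python3 -m jog '[[0,0,20,0],[0,0,50,0],[0,0,85,0],[0,0,120,0],[0,0,155,0],[0,0,180,0],[0,0,193,0],[0,0,195,0]]' && python3 -m jog '[[20,12,0,0.05],[55,30,0,0.12],[95,52,0,0.19],[130,72,0,0.25],[160,88,0,0.29],[185,102,0,0.29],[202,110,0,0.29],[209,112,0,0.29]]'  && python3 -m jog '[[0,0,0,0],[0,0,-10,0],[0,0,-22,0],[0,0,-34,0],[0,0,-45,0],[0,0,-50,0],[0,0,-50,0],[0,0,-50,0]]'
python3 - <<'E'
from h import *
st=get_state();d=get_image("wrist");s=get_image("scene")
print(st["position"],st["tool_rot"])
c=lambda d,u,v,w,h,W,H:cv2.resize(d["image"][v:v+h,u:u+w],(W,H),interpolation=cv2.INTER_CUBIC)
im=np.hstack([c(d,200,60,240,220,436,400),c(s,290,170,160,160,400,400)[:,:364]])
cv2.imwrite("pics/w4.png",im[:,:,::-1])
E
```

```text
time: 13.75
position: [0.4603, -0.0229, 0.3203]
tool_rot: [2.507, 1.893, 0.0]
ft_force: [-1.2, -0.4, -2.0]
grip_width: 0.122
time: 14.75
position: [0.6692, 0.0898, 0.3176]
tool_rot: [-2.205, -2.236, 0.005]
ft_force: [-0.1, 0.2, -1.4]
grip_width: 0.128
time: 15.75
position: [0.6694, 0.0891, 0.2707]
tool_rot: [2.206, 2.235, 0.001]
ft_force: [0.6, -0.1, -2.1]
grip_width: 0.126
[0.6694259  0.08910264 0.27068747] [2.20642143e+00 2.23548757e+00 1.08798324e-03]
```

View pics/w4.png

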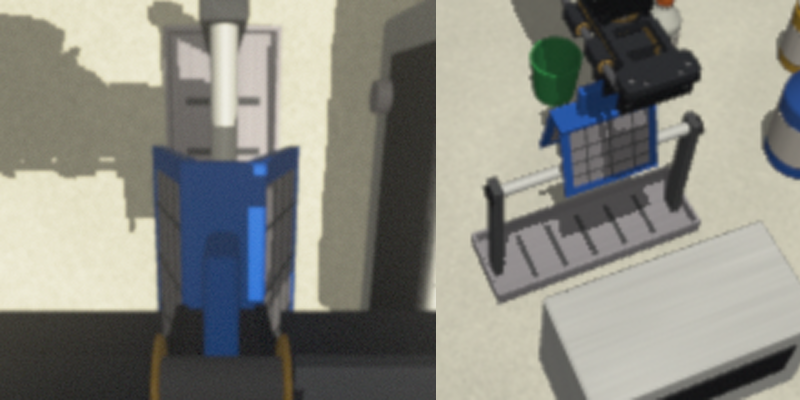

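The filter is already straddling the bar. In the wrist crop the bar (col 224) is centred on the ridge and tab (≈222–226). The roof should rest at TCP z≈0.190, so I'll lower it there.

```bash
python3 -m jog '[[0,0,-15,0],[0,0,-32,0],[0,0,-48,0],[0,0,-60,0],[0,0,-68,0],[0,0,-74,0],[0,0,-77,0],[0,0,-77,0]]' && python3 -m jog '[[0,0,-1,0],[0,0,-2,0],[0,0,-3,0],[0,0,-3,0],[0,0,-3,0],[0,0,-3,0],[0,0,-3,0],[0,0,-3,0]]'
```

```text
time: 16.85
position: [0.6692, 0.0891, 0.1933]
tool_rot: [2.207, 2.236, 0.0]
ft_force: [0.7, 0.4, -1.3]
grip_width: 0.126
time: 17.85
position: [0.6692, 0.0891, 0.1903]
tool_rot: [2.207, 2.236, 0.0]
ft_force: [-0.4, -0.1, -1.0]
grip_width: 0.131
```

```bash
python3 -m jog '[[0,0,-0.5,0],[0,0,-1,0],[0,0,-1.5,0],[0,0,-2,0],[0,0,-2,0],[0,0,-2,0],[0,0,-2,0],[0,0,-2,0]]'
```

```text
time: 18.85
position: [0.6697, 0.0891, 0.1902]
tool_rot: [2.206, 2.235, 0.003]
ft_force: [-2.1, -0.1, 8.3]
grip_width: 0.128
```

Contact: +8 N upward, with the roof on the bar. I'll release and rise straight up.

```bash
python3 -m jog '[[0,0,1,0],[0,0,1,0],[0,0,1,0],[0,0,1,0],[0,0,1,0],[0,0,1,0],[0,0,1,0],[0,0,1,0]]' 0.3 && python3 -m jog '[[0,0,8,0],[0,0,20,0],[0,0,35,0],[0,0,55,0],[0,0,75,0],[0,0,95,0],[0,0,110,0],[0,0,110,0]]'
python3 - <<'E'
from h import *
st=get_state();d=get_image("wrist");s=get_image("scene")
c=lambda d,u,v,w,h,W,H:cv2.resize(d["image"][v:v+h,u:u+w],(W,H),interpolation=cv2.INTER_CUBIC)
im=np.hstack([c(d,200,60,240,220,436,400),c(s,290,170,160,160,400,400)[:,:364]])
cv2.imwrite("pics/w5.png",im[:,:,::-1])
E
```

```text
time: 19.85
position: [0.6692, 0.0891, 0.1892]
tool_rot: [2.207, 2.236, 0.0]
ft_force: [-0.4, -0.0, 0.8]
grip_width: 0.65
time: 20.85
position: [0.6699, 0.0889, 0.301]
tool_rot: [2.206, 2.235, 0.003]
ft_force: [-0.8, -0.6, -0.3]
grip_width: 0.65
```

View pics/w5.png

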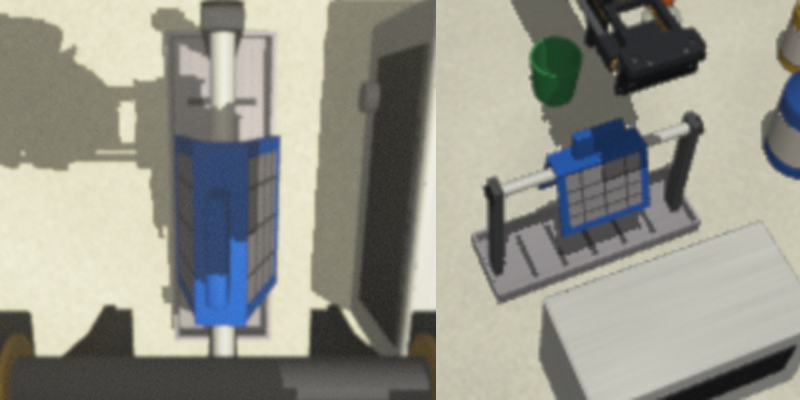

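The filter hangs astride the bar, one leaf each side (wrist crop: bar emerging at both ends through the roof, col 224), and is released. Next I'll shut the fingers and go above the lever tip.

```bash
python3 -m jog '[[-5,-20,5,0],[-18,-65,5,0],[-33,-115,5,0],[-50,-170,5,0],[-67,-225,5,0],[-84,-280,5,0],[-98,-325,5,0],[-108,-352,5,0]]' -1 40 && python3 -m jog '[[-5,-12,0,0],[-6,-19,-10,0],[-6,-19,-25,0],[-6,-19,-40,0],[-6,-19,-50,0],[-6,-19,-55,0],[-6,-19,-55,0],[-6,-19,-55,0]]'
python3 - <<'E'
from h import *
st=get_state();d=get_image("wrist");s=get_image("scene")
print(st["position"],st["tool_rot"],st["grip_width"],st["joint_positions"].round(2))
h=cv2.cvtColor(d["image"],cv2.COLOR_RGB2HSV);m=cv2.inRange(h,(0,150,60),(8,255,255))|cv2.inRange(h,(172,150,60),(180,255,255))
for c in cv2.findContours(m,0,2)[0]:
    if cv2.contourArea(c)>100: print(cv2.minAreaRect(c),cv2.boundingRect(c))
print(proj(d,[.555,-.293,.153],st),proj(d,[.555,-.392,.105],st))
c=lambda d,u,v,w,h,W,H:cv2.resize(d["image"][v:v+h,u:u+w],(W,H),interpolation=cv2.INTER_CUBIC)
im=np.hstack([c(d,0,0,640,400,480,300),c(s,120,180,160,150,320,300)])
cv2.imwrite("pics/w6.png",im[:,:,::-1])
E
```

```text
time: 21.95
position: [0.5579, -0.2676, 0.3043]
tool_rot: [-2.213, -2.23, 0.002]
ft_force: [0.7, 1.0, -0.6]
grip_width: 0.008
time: 22.95
position: [0.5554, -0.2821, 0.2497]
tool_rot: [2.206, 2.235, 0.001]
ft_force: [-0.0, -0.4, 0.4]
grip_width: 0.005
[ 0.55541507 -0.28208264  0.24972576] [2.20624513e+00 2.23519586e+00 5.48036921e-04] 0.0054185365842431875 [-0.27  0.32  0.89  1.47 -0.25  1.47  0.63]
((321.5, 207.0), (18.0, 53.0), 90.0) (295, 198, 54, 19)
[320.45843355 204.43931884] [319.61057281 270.13962079]
```

View pics/w6.png

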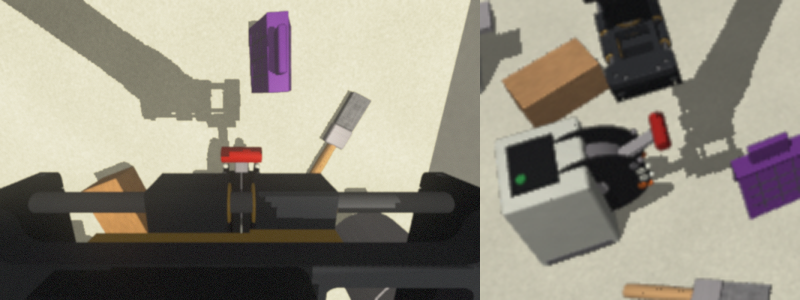

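The red bar sits at wrist px (321.5,207) against a predicted (320.5,204.4), square to the tool, so the tip y ≈ −0.295. I'll press with TCP y≈−0.288 to keep the gripper body clear of the discs. First down to near contact, expected at TCP z≈0.164.

```bash
python3 -m jog '[[0,-2,-15,0],[0,-4,-35,0],[0,-6,-55,0],[0,-6,-70,0],[0,-6,-80,0],[0,-6,-84,0],[0,-6,-87,0],[0,-6,-90,0]]' && python3 -m jog '[[0,0,-3,0],[0,0,-8,0],[0,0,-14,0],[0,0,-20,0],[0,0,-26,0],[0,0,-32,0],[0,0,-38,0],[0,0,-42,0]]'
```

```text
time: 24.05
position: [0.5555, -0.2881, 0.1596]
tool_rot: [2.206, 2.235, 0.001]
ft_force: [-0.3, 0.6, 0.5]
grip_width: 0.001
time: 25.05
position: [0.5566, -0.2856, 0.1179]
tool_rot: [-2.204, -2.238, -0.006]
ft_force: [-0.4, 3.7, 5.6]
grip_width: 0.004
```

```bash
python3 -m jog '[[0,-1,-7,0],[0,-2,-14,0],[0,-2,-21,0],[0,-2,-28,0],[0,-2,-35,0],[0,-2,-42,0],[0,-2,-48,0],[0,-2,-50,0]]' && python3 -m jog '[[0,0,0,0],[0,0,0,0],[0,0,0,0],[0,0,0,0],[0,0,0,0],[0,0,0,0],[0,0,0,0],[0,0,0,0]]'
python3 - <<'E'
from h import *
s=get_image("scene");t=get_image("top")
c=lambda d,u,v,w,h,W,H:cv2.resize(d["image"][v:v+h,u:u+w],(W,H),interpolation=cv2.INTER_CUBIC)
im=np.hstack([c(s,150,200,90,100,450,500),c(t,420,150,70,100,350,500)])
cv2.imwrite("pics/w7.png",im[:,:,::-1])
for d in(s,t):print([proj(d,X).round(1) for X in([.555,-.294,.057],[.555,-.294,.067])])
h=cv2.cvtColor(s["image"],cv2.COLOR_RGB2HSV);m=cv2.inRange(h,(0,150,60),(6,255,255));m[:,:150]=0;m[:,260:]=0
for k in cv2.findContours(m,0,2)[0]:
    if cv2.contourArea(k)>8: print(cv2.minAreaRect(k))
E
```

```text
time: 26.05
position: [0.5565, -0.2889, 0.068]
tool_rot: [2.206, 2.236, 0.004]
ft_force: [-0.1, 3.0, 9.1]
grip_width: 0.008
time: 27.05
position: [0.5565, -0.2889, 0.0684]
tool_rot: [2.206, 2.236, 0.004]
ft_force: [-0.9, 3.0, 8.5]
grip_width: 0.005
[array([216. , 262.7]), array([215.3, 260.9])]
[array([438.7, 181.8]), array([439.3, 181.3])]
```

View pics/w7.png

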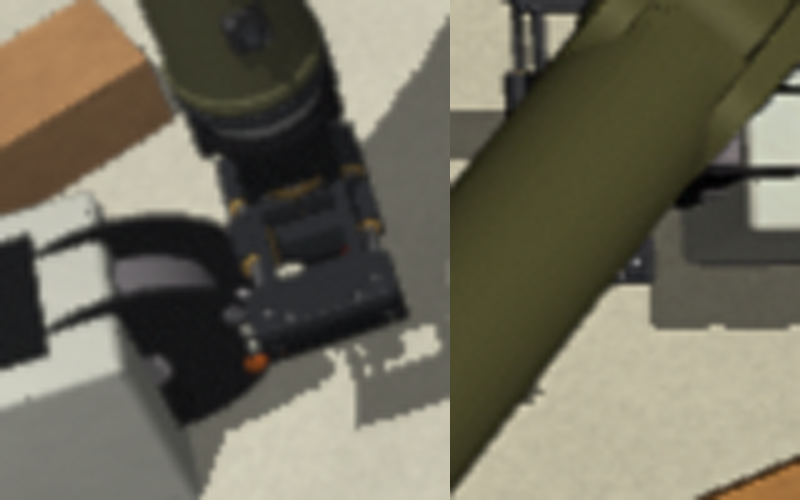

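The fingers hold the tip down: 8.5 N, where about 8 N is expected at the third notch. The gripper hides the tip from both fixed cameras. One wrist crop should show how the fingers sit on it.

Run:
```python
from h import *
st=get_state();d=get_image("wrist")
h=cv2.cvtColor(d["image"],cv2.COLOR_RGB2HSV);m=cv2.inRange(h,(0,130,30),(8,255,255))|cv2.inRange(h,(172,130,30),(180,255,255))
for k in cv2.findContours(m,0,2)[0]:
    if cv2.contourArea(k)>15: print(cv2.minAreaRect(k),cv2.boundingRect(k))
for y,z in((-.294,.057),(-.294,.047),(-.294,.067)):
    print([proj(d,[.5555+o,y,z],st).round(1) for o in(-.027,.027)],proj(d,[.5555,y+.011,z],st).round(1))
print("TCP px",proj(d,st["position"],st))
cv2.imwrite("pics/w8.png",cv2.resize(d["image"][130:290,220:420],(800,600),interpolation=cv2.INTER_CUBIC)[:,:,::-1])
```

```text
((321.0462341308594, 223.44769287109375), (88.0656509399414, 14.437735557556152), 0.8680514693260193) (277, 216, 89, 16)
[array([282.1, 228.8]), array([356.7, 229.7])] [319.6 214.8]
[array([283.8, 224.1]), array([355.2, 225. ])] [319.7 210.7]
[array([280.3, 233.9]), array([358.4, 234.9])] [319.6 219.3]
TCP px [320.86117454 228.1808247 ]
```

View pics/w8.png

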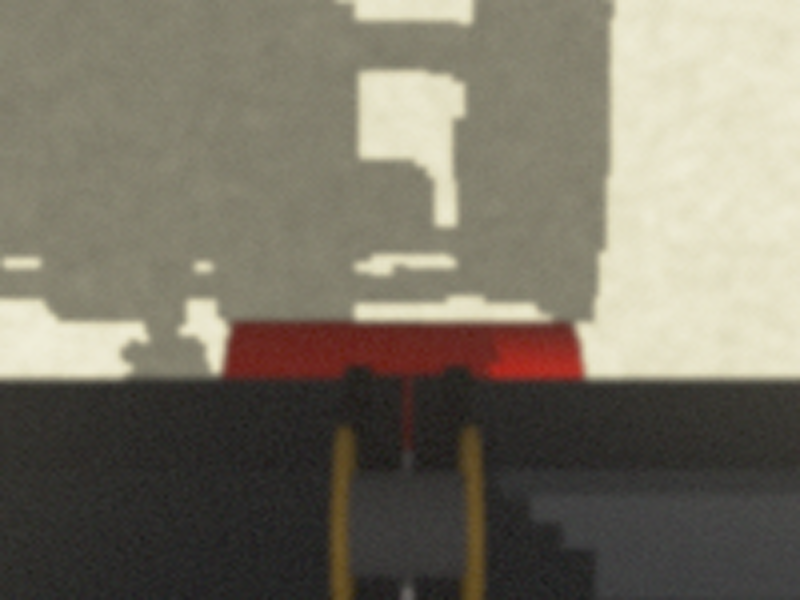

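Run:
```python
from h import *
st=get_state();d=get_image("wrist");print(st["position"],st["ft_force"],np.array(d["tool_from_camera"]).round(3),d["fx"])
for y,z in((-.283,.057),(-.290,.067),(-.283,.075),(-.27,.075),(-.275,.09)):
    a,b=[proj(d,[.5555+o,y,z],st) for o in(-.027,.027)];print(y,z,a.round(1),b.round(1),(b-a)[0].round(1))
h=d["image"];print([h[r,240:285,0].tolist() for r in(218,226)])
```

```text
[ 0.55645698 -0.28889253  0.06835879] [0.36839868 3.60731703 8.92562506] [[-0.    -0.966 -0.26   0.072]
 [ 1.    -0.    -0.001  0.001]
 [ 0.001 -0.26   0.966 -0.191]
 [ 0.     0.     0.     1.   ]] 298.2005580759927
-0.283 0.057 [281.8 214.3] [357.4 215.3] 75.6
-0.29 0.067 [280.2 228.5] [358.7 229.5] 78.5
-0.283 0.075 [278.3 222.7] [360.7 223.8] 82.4
-0.27 0.075 [277.8 203.7] [361.6 204.7] 83.8
-0.275 0.09 [274.5 218.5] [364.5 219.6] 90.0
[[232, 234, 234, 233, 233, 231, 231, 232, 233, 234, 235, 237, 235, 235, 234, 223, 188, 153, 136, 134, 133, 131, 130, 139, 168, 207, 223, 226, 227, 227, 232, 233, 233, 235, 233, 228, 208, 152, 112, 100, 101, 101, 99, 102, 99], [232, 234, 233, 235, 236, 237, 236, 236, 234, 228, 212, 184, 159, 145, 136, 135, 134, 137, 138, 133, 131, 133, 132, 133, 131, 132, 134, 133, 130, 135, 138, 163, 208, 228, 226, 187, 140, 114, 113, 110, 108, 112, 109, 109, 110]]
```

The red bar is 85 px wide in this view, but at z=0.057 it should be about 75 px. Row 216 and width 85 together put its axis near (y −0.287, z 0.083). That lies on the lever's circle, but at a lever angle of only ≈0.65. There was also no contact at TCP z 0.160. The finger ends therefore seem to sit about 25 mm above the reported TCP, and the lever is near the second notch, not the third. I'll press on in small steps, following the arc inward and watching the force ripple.

```bash
for i in 1 ; do python3 -m jog '[[0,-1,-4,0],[0,-1,-4,0],[0,-1,-4,0],[0,-1,-4,0],[0,-1,-4,0],[0,-1,-4,0],[0,-1,-4,0],[0,-1,-4,0]]'|grep -E "pos|ft"; python3 -m jog '[[0,-1,-4,0],[0,-1,-4,0],[0,-1,-4,0],[0,-1,-4,0],[0,-1,-4,0],[0,-1,-4,0],[0,-1,-4,0],[0,-1,-4,0]]'|grep -E "pos|ft"; python3 -m jog '[[0,-1,-4,0],[0,-1,-4,0],[0,-1,-4,0],[0,-1,-4,0],[0,-1,-4,0],[0,-1,-4,0],[0,-1,-4,0],[0,-1,-4,0]]'|grep -E "pos|ft";done
python3 - <<'E'
from h import *
st=get_state();d=get_image("wrist");print(st["time"])
h=cv2.cvtColor(d["image"],cv2.COLOR_RGB2HSV);m=cv2.inRange(h,(0,130,30),(8,255,255))|cv2.inRange(h,(172,130,30),(180,255,255))
for r in range(206,234,3):
    x=np.where(m[r,240:400])[0]
    if len(x)>20:print(r,x.min()+240,x.max()+240,x.max()-x.min()+1)
E
```

```text
position: [0.5565, -0.2894, 0.0644]
ft_force: [-0.4, 5.3, 9.7]
position: [0.5564, -0.29, 0.0601]
ft_force: [-0.5, 4.1, 8.4]
position: [0.5565, -0.2909, 0.0558]
ft_force: [0.5, 4.9, 6.9]
30.25
218 280 348 69
221 278 363 86
224 278 363 86
227 277 364 88
230 277 364 88
```

The force ripple peaks near TCP z≈0.065 and then falls. A crest is expected just past the second notch (θ≈0.675), which agrees with the camera. The third notch should then be near TCP z≈0.041, on the rising side, so I'll continue.

```bash
python3 -m jog '[[0,-1,-2,0],[0,-2,-4,0],[0,-2,-5,0],[0,-2,-5,0],[0,-2,-5,0],[0,-2,-5,0],[0,-2,-5,0],[0,-2,-5,0]]'|grep -E "pos|ft"; python3 -m jog '[[0,-1,-2,0],[0,-2,-4,0],[0,-2,-5,0],[0,-2,-5,0],[0,-2,-5,0],[0,-2,-5,0],[0,-2,-5,0],[0,-2,-5,0]]'|grep -E "pos|ft"; python3 -m jog '[[0,-1,-2,0],[0,-1,-4,0],[0,-1,-4,0],[0,-1,-4,0],[0,-1,-4,0],[0,-1,-4,0],[0,-1,-4,0],[0,-1,-4,0]]'|grep -E "pos|ft"
python3 - <<'E'
from h import *
st=get_state();d=get_image("wrist");s=get_image("scene");print(st["time"])
h=cv2.cvtColor(d["image"],cv2.COLOR_RGB2HSV);m=cv2.inRange(h,(0,130,30),(8,255,255))|cv2.inRange(h,(172,130,30),(180,255,255))
for r in range(206,234,3):
    x=np.where(m[r,240:400])[0]
    if len(x)>20:print(r,x.min()+240,x.max()+240,x.max()-x.min()+1)
c=lambda d,u,v,w,h,W,H:cv2.resize(d["image"][v:v+h,u:u+w],(W,H),interpolation=cv2.INTER_CUBIC)
cv2.imwrite("pics/w9.png",np.hstack([c(s,150,215,80,100,400,500),c(d,220,130,200,160,400,500)])[:,:,::-1])
E
```

```text
position: [0.5564, -0.2935, 0.0507]
ft_force: [-1.5, 3.4, 4.4]
position: [0.5564, -0.2955, 0.0457]
ft_force: [-0.1, 3.5, 5.4]
position: [0.5565, -0.2968, 0.0422]
ft_force: [0.4, 3.8, 8.4]
33.3
218 279 361 83
221 278 364 87
224 277 364 88
227 277 364 88
230 278 364 87
```

View pics/w9.png

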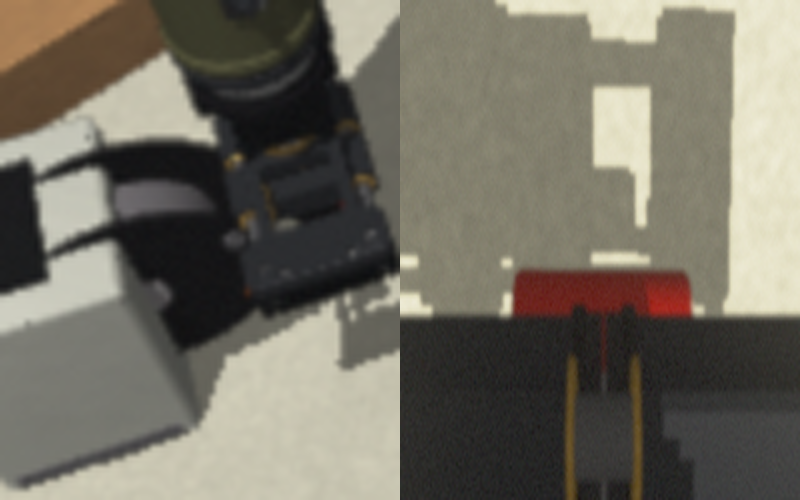

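The trough came at z≈0.0495 (θ≈0.825). The force is now rising through 8.4 N at z=0.042, which gives θ≈0.90, the third notch, and the camera estimate also fits (axis z≈0.057). The crop shows the fingers squarely on the red bar. One hold check, then I'll hand in.

```bash
python3 -m jog '[[0,0,0,0],[0,0,0,0],[0,0,0,0],[0,0,0,0],[0,0,0,0],[0,0,0,0],[0,0,0,0],[0,0,0,0]]'
python3 - <<'E'
from h import *
s=get_image("scene");h=cv2.cvtColor(s["image"],cv2.COLOR_RGB2HSV);m=cv2.inRange(h,(100,120,60),(118,255,255))
print([cv2.boundingRect(c) for c in cv2.findContours(m,0,2)[0] if cv2.contourArea(c)>150])
X=[proj(s,[.669+a,.089+b,c]).round(0).tolist() for a,b,c in((.037,-.055,.095),(.037,.055,.095),(0,.03,.222))];print("expected filter px",X)
print(close_job(), get_state()["time"])
E
```

```text
time: 34.4
position: [0.5564, -0.2967, 0.0422]
tool_rot: [2.206, 2.237, 0.004]
ft_force: [0.0, 3.8, 8.1]
grip_width: 0.006
[(0, 287, 15, 59), (335, 218, 40, 47), (428, 198, 30, 27)]
expected filter px [[340.0, 263.0], [374.0, 251.0], [366.0, 218.0]]
the job is handed in; nothing more can be done
the job is handed in; nothing more can be done
```

The blue filter is hanging astride the bar, released. I handed the job in at about 34.5 s with the fingers holding the lever down at what I estimate is the third notch. The hand-in reports no verdict.

- **Filter:** The first grasp missed because I lifted before the fingers had closed, and the filter stayed where it stood. The second grasp held. In the last scene image the filter is at the pixels expected for it hanging on the bar.
- **Lever:** The final push was steady at 8.1 N, against about 8 N expected at the third notch. The force ripple and the wrist camera's size reading of the red bar both put the lever at about 0.90 rad. I could not confirm it against the orange mark, because the gripper hid it.
- **Check that disagreed:** Going by the reported tool position, I first stopped near the second notch. The wrist view and the contact height showed the finger ends sitting about 25 mm higher than reported, so I pressed on to the third. A steady sideways force of about 4 N stayed at the lever.
- **Everything else:** I saw no contact with the purple look-alike or the other objects, but I did not measure their positions again at the end.

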